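Get the jar out from behind the bottles and onto the balance

ROBOT

A 6-joint arm with a two-finger parallel gripper is mounted at the origin on the work surface. World frame = base frame: x ahead of the robot, y to its left, z up, the work surface at z = 0. Lengths are in mm, angles in rad, forces in N, time in s.
With the tool pointing down it reaches from about 250 to 725 mm from the base axis. Payload 4 kg.
Tool frame: the origin (TCP) lies at the very end of the fingers, on their centre line; the grasp point (between the pads) lies 19 mm behind it (manip.hold_point_z is the distance from the TCP to the grasp point, in mm); z points along the fingers, y is the line along which they close (so a half turn about z gives the same grasp; the last joint's range is limited). The gripper opens to 85 mm and grips with 20 to 120 N. Pads are 22 mm wide; open, the fingers measure 114 mm over their backs; the gripper's body (76 mm by 85 mm) begins 54 mm behind the grasp point. The pads swing forward as they close: fully open they stand 13 mm farther back than shut.
Start: joints at [-1.285, 0.241, 0.005, 1.335, 0, 1.571], TCP at [140.961, -479.718, 231.306] pointing down, gripper open.
Joint ranges: [-2.72, 2.72], [-1.05, 1.87], [-1.09, 1.28], [-1.99, 2.15], [-1.42, 1.44], [-3.14, 3.14]. Speed limits (rad/s): [2.79, 2.79, 3.14, 3.14, 3.14, 3.14].

INTERFACE

Orientations are given as a unit quaternion [x, y, z, w].
In Python, from station import manip gives the robot as it stands.
- The arm moves only by the tool play_rows, never from a script. Its argument "series" is text: rows parted by semicolons, each of 7 numbers parted by spaces: the shift along the world's x, y, z each as a share of 150 mm, from -1 to 1, then the turn, a rotation vector about the world's x, y, z each as a share of 120 degrees, from -1 to 1, then the closure, from -1 (fully open) to 1 (shut). In form: tx ty tz wx wy wz jaw; .... A call has 1 to 5 rows; each row shifts and turns the commanded pose from where the row before left it; what a row does not reach is not made up. A row lasts 1/12 s, in which the tool goes at most 41.7 mm and 7.16 degrees, less where a joint would pass 70% of its speed; a pose out of reach is approached as far as the arm can. A call with a number of a shift or a turn outside -1 to 1 is refused whole. A call with a gripper value outside its range is refused whole. The fingers move at their own pace and stop on an object; "squeeze" is the grip in N (left out, the last holds). Time passes only in rows, so rows that do not move let the fingers close. It gives the time, the measured TCP pose, the force and the opening at its end, in the units of the state.
- manip.observe(): the state, without advancing time (a new reading comes with each control period).
- manip.camera(name): name is "side" or "top"; returns (picture, depth): 420x560x3 uint8, blue, green, red; 420x560 float32, mm along the optical axis (not along the pixel's ray), 0 where there is no reading.
- manip.camera_info(name): a dict with "camera_matrix" (3x3 intrinsics, pixels), "pose" (4x4, takes a point from camera to world coordinates). Camera axes: x right, y down, z forward; pixel columns grow to the right and rows downward; lengths in mm; the calibration is good to about 2 mm. A picture is of the moment at which its call begins. camera_info takes no time and is no camera call.
- manip.job_done(): hands the job in, once; it reports no verdict.
The state is a dict: "clock": time; "qpos": joint angles; "qd": joint speeds; "tau": joint torques, N m; "position": TCP position; "orientation": TCP orientation; "wrist_force": force on the tool from outside, world axes, zero at the start; "torque": the same for the moment, N m; "opening": finger opening in mm.
Only numpy, scipy, OpenCV 4.12 (cv2) and the standard library are available. Lean on these libraries where they do the work, as an engineer would, in place of code of your own. Each camera call takes 0.05 s, during which the arm holds its last target. There are 200 camera calls.

TASK

The squat jar at the back of the grey bottle tray is wanted on the balance, but three bottles hem it in. First move all three bottles over into the empty steel tray, then take the jar out and stand it in the middle of the balance pan, and after that put each bottle back upright in the grey tray exactly where it stood at the start. Do not knock anything over, and leave the tube rack, the tip box and the pipette alone.

Things in the scene. Friction and masses are not known exactly. Their poses are not given: they have to be found in the camera images.
- round_bottle: Round amber glass bottle with a black screw cap, standing upright. Body 62 mm in diameter up to 90 mm, sloping shoulder, neck 25 mm across, cap 32 mm in diameter from 113 mm up to the top at 138 mm. About 0.34 kg. Origin: centre of the underside; z up along the bottle. Lift it by the cap. It starts in the grey tray, in any of the three places around the jar.
- square_bottle: Square white plastic bottle with rounded corners and a round black screw cap, standing upright. Body 56 x 56 mm (71 mm over the corners) up to 86 mm, shoulder up to 98 mm, neck 33 mm across, cap 38 mm in diameter from 105 mm up to the top at 130 mm. About 0.28 kg. Origin: centre of the underside; x and y square to its faces, z up. Lift it by the cap. It starts in the grey tray, in any of the three places around the jar.
- slim_bottle: Tall slim round white plastic bottle with a black screw cap, standing upright. Body 50 mm in diameter up to 105 mm, sloping shoulder, neck 25 mm across, cap 30 mm in diameter from 125 mm up to the top at 150 mm. About 0.22 kg. Origin: centre of the underside; z up along the bottle. Lift it by the cap. It starts in the grey tray, in any of the three places around the jar.
- jar: Squat amber glass jar with a white screw lid, standing upright: 51 mm in diameter over the lid, 46 mm high, lid from 29 mm up. About 0.12 kg. Origin: centre of the underside; z up. It starts in the grey tray, at the middle of the far long side, with one bottle to its left, one to its right and one in front of it, only a few mm away: there is no room for fingers or gripper until they are gone.
- bottle_tray: Grey plastic bottle tray, fixed, 145 mm (its x) by 223 mm (its y), rim 26 mm high, walls 4 mm, floor 4 mm thick (things in it stand 4 mm above the bench). Origin: centre of the underside; x points away from the robot, to the long side where the jar stands (jar about 36 mm along +x; side bottles about 26 mm along +x and 63 mm along +y and -y; front bottle about 30 mm along -x).
- steel_tray: Empty shallow stainless steel tray, fixed, 140 mm (its x) by 262 mm (its y), rim 20 mm high, walls 3 mm, floor 3 mm thick. The side area for the bottles: room for the three in a row along its y, 80 mm apart. Origin: centre of the underside.
- balance: Cream top-loading laboratory balance, fixed, with a round steel pan 120 mm in diameter. The top of the pan is flat, 62 mm above the bench; the case (48 mm high) reaches 153 mm towards the robot (its -x, with display and keys), 83 mm the other way and 95 mm to each side. Origin: on the bench, straight below the middle of the pan.
- tube_rack: Pink micro-tube rack, 68 x 224 mm, 40 mm high (47 mm with tubes), loose, standing just beyond the work, to the robot's right. Leave it alone. Origin: centre of the underside; its length runs along y.
- tip_box: Blue pipette-tip box with a clear lid, 87 x 124 mm, 71 mm high, loose, just beyond the work, to the robot's left. Leave it alone. Origin: centre of the underside.
- pipette: Yellow hand pipette with a white nozzle, lying flat on the bench straight ahead of the robot, just beyond the work, 277 mm long along its y, 29 mm high, loose. Leave it alone. Origin: on the underside, 115 mm from the thumb-button end.
There are look-alikes about, which are no part of the job. Leave any green or red look-alike of the round_bottle alone.

How it is judged:
By the outcome, as a careful person would: the job done as asked, in the order asked, and still so for the second after the job is handed in, with the robot touching nothing.
It also fails if it takes over 150 s, if anything falls off the work surface, if the arm or the gripper's body presses on something with over 40 N, if the wrist force passes 120 N, or if a joint passes its speed limit or range.

## Working session

There is one attempt and no reset: what is moved stays moved. The work goes in short steps, Python scripts to look and compute and a tool call to move; the robot and the scene stay as the last step left them, time stands still between calls to the robot, and variables do not carry over. Pictures are saved under pics/ and viewed, on a budget of 14 in all, crops included, one or two more only if the job needs it, and the job is handed in when it is done.

Besides the shell and the picture viewer there is one more tool, called after "Request:" in YAML: its name, and indented under it one key for each argument. play_rows: Moves the arm, as the interface text tells. Shift numbers are shares of 150 mm and turn numbers shares of 120 degrees, none past 1 either way. Its arguments: {"type":"object","properties":{"series":{"type":"string"},"squeeze":{"type":"number"}},"required":["series"]}

```bash
ls; mkdir -p pics
python3 - <<'E'
from station import manip
import cv2,numpy as np
print(manip.observe()); print(manip.hold_point_z)
for n in("top","side"):
    p,d=manip.camera(n); cv2.imwrite(f"pics/{n}0.png",p); np.savez(f"pics/{n}0.npz",p=p,d=d); i=manip.camera_info(n); print(n,i["camera_matrix"],i["pose"])
E
```

```text
pics
{'clock': 0.0, 'qpos': array([-1.28499988e+00,  2.41411971e-01,  3.71414486e-03,  1.33517015e+00,
       -1.87485895e-06,  1.57083440e+00]), 'qd': array([-2.28592997e-04,  1.30439397e-04,  9.95745481e-05, -1.88413322e-03,
       -1.68186156e-04,  5.62905894e-04]), 'tau': array([ 9.29812377e-04, -3.72317934e+01,  2.52407330e+01,  1.68957707e-02,
       -1.66658589e-05,  9.03066592e-06]), 'position': array([ 140.78401469, -479.11895721,  230.40959186]), 'orientation': array([ 9.89809591e-01,  1.42393473e-01, -1.48461388e-04, -1.02512874e-03]), 'wrist_force': array([0.14704117, 0.19810399, 0.11009721]), 'torque': array([-0.0163052 , -0.05429424, -0.05045277]), 'opening': 85.77759556866853}
18.700000000000003
top [[449.18657663   0.         278.31647905]
 [  0.         449.18657663 211.050532  ]
 [  0.           0.           1.        ]] [[ 2.15803100e-02 -9.97879963e-01  6.13992638e-02  4.80880594e+02]
 [-9.99697949e-01 -2.08156822e-02  1.30659466e-02 -1.08049053e+01]
 [-1.17601787e-02 -6.16626853e-02 -9.98027761e-01  1.14894836e+03]
 [ 0.00000000e+00  0.00000000e+00  0.00000000e+00  1.00000000e+00]]
side [[411.37323649   0.         270.7876145 ]
 [  0.         411.37323649 209.14589818]
 [  0.           0.           1.        ]] [[ 9.89519714e-01 -7.39109375e-02  1.24048014e-01  4.20227872e+02]
 [-1.44109459e-01 -5.59746637e-01  8.16036866e-01 -8.77171372e+02]
 [ 9.12140873e-03 -8.25361058e-01 -5.64531597e-01  6.53267376e+02]
 [ 0.00000000e+00  0.00000000e+00  0.00000000e+00  1.00000000e+00]]
```

View pics/top0.png

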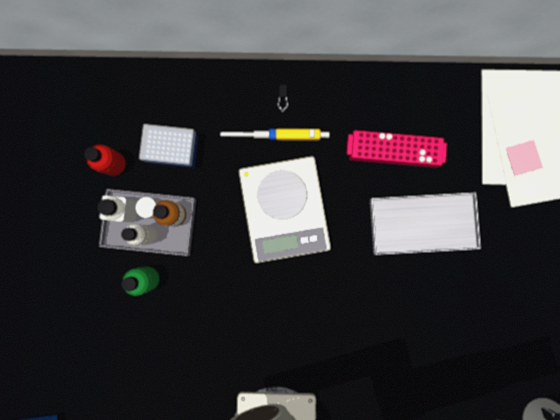

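View pics/side0.png

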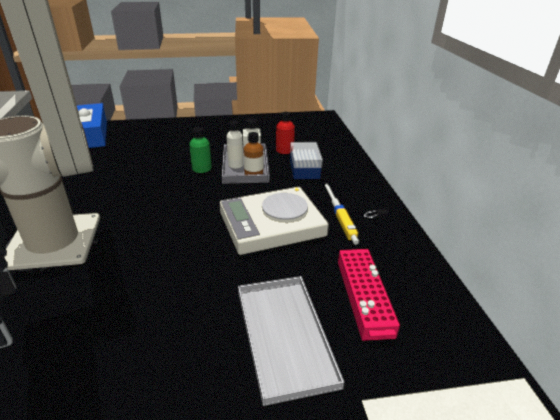

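The top view shows the grey tray at about (148,222), with caps near (106,208), (133,235) and (164,213). The jar lid is at (147,208), the pan at (282,195) and the steel tray at (426,224). Candidates for the amber round_bottle are amber (168,213), red (105,160) and green (140,281). The amber one stands in the grey tray and fits; the other two are look-alikes. Next I'll measure these and check a crop.

```bash
cat > h.py <<'E'
import numpy as np,cv2
from station import manip
def cloud(n,d):
    i=manip.camera_info(n);K=i["camera_matrix"];T=i["pose"]
    v,u=np.mgrid[:d.shape[0],:d.shape[1]]
    c=np.stack([(u-K[0,2])/K[0,0]*d,(v-K[1,2])/K[1,1]*d,d],-1)
    return c@T[:3,:3].T+T[:3,3]
def ray(n,uv,z):
    i=manip.camera_info(n);K=i["camera_matrix"];T=i["pose"]
    r=T[:3,:3]@np.linalg.solve(K,[uv[0],uv[1],1.]);o=T[:3,3]
    return o+r*(z-o[2])/r[2]
def proj(n,P):
    i=manip.camera_info(n);K=i["camera_matrix"];T=i["pose"]
    c=T[:3,:3].T@(np.asarray(P,float)-T[:3,3]);p=K@c;return p[:2]/p[2]
def grab(n,tag):
    p,d=manip.camera(n);np.savez(f"pics/{n}{tag}.npz",p=p,d=d);cv2.imwrite(f"pics/{n}{tag}.png",p);return p,d
E
python3 - <<'E'
from h import *
z=np.load("pics/top0.npz");p,d=z["p"],z["d"];X=cloud("top",d)
Z=X[...,2]
def comp(m,name,lo=15):
    n,l,s,c=cv2.connectedComponentsWithStats(m.astype(np.uint8))
    for k in range(1,n):
        if s[k,4]>lo:
            q=l==k; h=np.median(Z[q]); print(name,c[k].round(1),s[k,4],"z",h.round(1),"ray",ray("top",c[k],h).round(1),"med",np.median(X[q],0).round(1))
roi=np.zeros(Z.shape,bool);roi[120:310,60:500]=1
comp(roi&(d>0)&(Z>118)&(Z<175),"caps")
comp(roi&(d>0)&(Z>40)&(Z<58)&(p.min(-1)>150)&(np.arange(560)<200)[None],"lid")
comp(roi&(d>0)&(Z>56)&(Z<75),"pan")
a=cv2.resize(p[140:300,80:220],None,fx=5,fy=5,interpolation=2)[:600,:]
cv2.imwrite("pics/c1.png",a[:600,:700])
z=np.load("pics/side0.npz");p=z["p"]
cv2.imwrite("pics/c2.png",cv2.resize(p[110:190,180:330],None,fx=5,fy=5,interpolation=2))
E
```

```text
caps [ 92.6 154.6] 201 z 138.3 ray [663.2 429.1 138.3] med [663.3 428.8 138.3]
caps [106.9 207.2] 261 z 134.3 ray [543.9 392.6 134.3] med [544.1 392.3 134.3]
caps [160.8 211.7] 192 z 142.2 ray [535.7 266.9 142.2] med [535.3 266.6 142.2]
caps [131.  234.5] 261 z 152.2 ray [483.1 328.7 152.2] med [482.5 330.7 152.2]
caps [129.9 283.8] 201 z 138.3 ray [372.8 331.4 138.3] med [372.6 331.4 138.3]
lid [145.2 207. ] 309 z 51.1 ray [551.5 331.1  51.1] med [551.6 330.9  51.1]
pan [166.7 144.9] 1781 z 71.5 ray [702.6 278.2  71.5] med [702.5 279.   71.5]
pan [112.6 163.6] 84 z 66.0 ray [655.2 410.5  66. ] med [652.9 407.1  66. ]
pan [281.8 194.8] 1883 z 63.2 ray [587.5  -4.1  63.2] med [587.7  -4.1  63.2]
pan [127.9 210.8] 59 z 64.9 ray [540.6 368.5  64.9] med [540.  368.3  64.9]
pan [178.6 215. ] 41 z 65.9 ray [532.8 244.4  65.9] med [530.7 242.   65.9]
pan [148.5 234.6] 45 z 64.0 ray [483.9 316.4  64. ] med [483.1 314.7  64. ]
pan [304.3 240. ] 21 z 57.5 ray [479.1 -61.   57.5] med [479.  -60.3  57.5]
pan [148.8 279.2] 68 z 65.8 ray [377.2 310.8  65.8] med [378.7 308.   65.8]
```

View pics/c1.png

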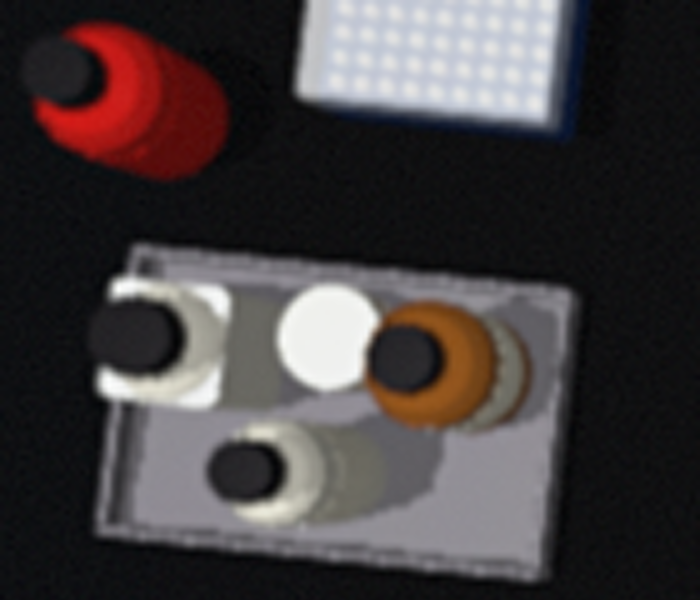

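View pics/c2.png

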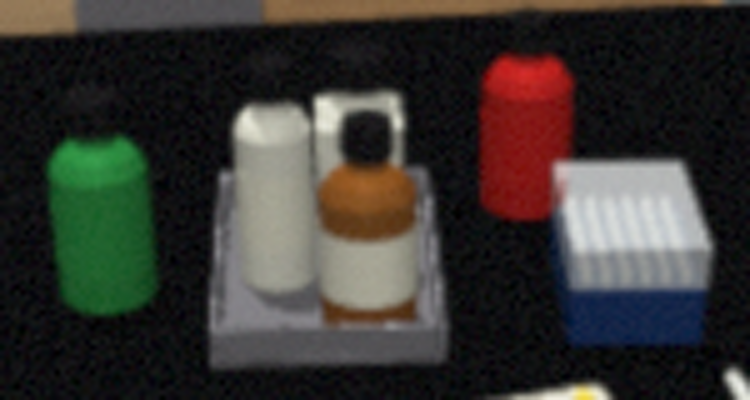

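The crops confirm three things: the amber round_bottle is at the tray's right (cap crop pixel 405,358), the square bottle at its left (138,337) and the slim one in front (245,470). The red and green look-alikes stand outside the tray. Next come refined cap centres and the tray poses.

```bash
cat >> h.py <<'E'
def blobs(p,d,n,zlo,zhi,box,lo=40,col=None):
    X=cloud(n,d);Z=X[...,2];m=np.zeros(Z.shape,bool);m[box[1]:box[3],box[0]:box[2]]=1
    m&=(d>0)&(Z>zlo)&(Z<zhi)
    if col is not None:m&=col
    k,l,s,c=cv2.connectedComponentsWithStats(m.astype(np.uint8));o=[]
    for i in range(1,k):
        if s[i,4]>=lo:
            q=l==i;h=np.median(Z[q]);(e,r)=cv2.minEnclosingCircle(np.argwhere(q)[:,::-1].astype(np.float32))
            R=ray(n,c[i],h);o.append(R);print(c[i].round(1),s[i,4],"xyz",R.round(1),"eqdia",round(2*np.sqrt(s[i,4]/np.pi)*np.median(d[q])/449.2,1))
    return o
def caps(p,d,box=(60,120,500,310)):
    dark=p.max(-1)<75
    return blobs(p,d,"top",126,175,box,60,dark)
E
python3 - <<'E'
from h import *
z=np.load("pics/top0.npz");p,d=z["p"],z["d"];X=cloud("top",d);Z=X[...,2]
print("caps");caps(p,d)
print("slim");blobs(p,d,"top",148,170,(60,120,500,310))
print("pan");blobs(p,d,"top",60,70,(240,160,330,230),800)
for nm,box,h in(("grey",(92,180,205,262),26),("steel",(362,185,490,262),20)):
    m=np.zeros(Z.shape,np.uint8);b=box
    s=(p.max(-1)>45)
    m[b[1]:b[3],b[0]:b[2]]=s[b[1]:b[3],b[0]:b[2]]*255
    if nm=="grey": m[Z>45]=0
    m=cv2.morphologyEx(m,cv2.MORPH_OPEN,np.ones((3,3)))
    r=cv2.minAreaRect(np.argwhere(m>0)[:,::-1].astype(np.float32));bp=cv2.boxPoints(r)
    W=np.array([ray("top",q,h) for q in bp]);print(nm,r,W.round(1).tolist(),"ctr",W.mean(0).round(1),np.linalg.norm(np.diff(W,axis=0),axis=1).round(1))
    q=(m>0)&(d>0);print("zpct",np.percentile(Z[q],[5,50,95]).round(1))
E
```

```text
caps
[ 92.  154.2] 172 xyz [664.1 430.2 139. ] eqdia 33.8
[106.3 207. ] 221 xyz [544.4 393.8 134.6] eqdia 38.1
[160.8 211.3] 166 xyz [536.6 267.1 142.4] eqdia 32.7
[128.9 233.8] 150 xyz [484.5 332.9 154.5] eqdia 30.7
[129.3 283.7] 177 xyz [373.1 332.7 138.6] eqdia 33.6
slim
[127.7 234.3] 153 xyz [483.4 335.3 154.7] eqdia 31.0
pan
[281.8 194.7] 1781 xyz [587.5  -4.2  63.3] eqdia 115.6
grey ((146.6671142578125, 221.91232299804688), (91.65152740478516, 60.193748474121094), 6.009006023406982) [[450.2, 453.6, 26.0], [601.2, 444.6, 26.0], [581.6, 213.2, 26.0], [431.4, 224.0, 26.0]] ctr [516.1 333.9  26. ] [151.2 232.2 150.6]
zpct [ 0.8  5.9 29.2]
steel ((425.03692626953125, 223.1646270751953), (58.68728256225586, 108.55482482910156), 86.8201675415039) [[590.8, -224.0, 20.0], [611.6, -495.5, 20.0], [465.0, -502.7, 20.0], [444.1, -233.5, 20.0]] ctr [ 527.9 -363.9   20. ] [272.3 146.8 270.1]
zpct [ 0.3  4.3 19.6]
```

Measurements agree with the description: cap heights are 134.6, 142.4 and 154.5, and the diameters match. The tray-frame offsets are close to 26/63 and 36. The grey tray is yawed by about -4.8° and the steel tray is centred near (528,-364). First leg: go above the round bottle while turning the fingers to close along y.

Request:
play_rows:
  series: "0.1055 0.199 0 0 0 0.0545 -1;0.1055 0.199 0 0 0 0.0545 -1;0.1055 0.199 0 0 0 0.0545 -1;0.1055 0.199 0 0 0 0.0545 -1;0.1055 0.199 0 0 0 0.0545 -1"
  squeeze: 50

```text
clock: 0.52
position: [220.2, -328.8, 230.8]
orientation: [0.909, 0.417, 0.0, -0.001]
wrist_force: [1.5, -0.9, 0.5]
opening: 85.3
```

Request:
play_rows:
  series: "0.1055 0.199 0 0 0 0.0545 -1;0.1055 0.199 0 0 0 0.0545 -1;0.1055 0.199 0 0 0 0.0545 -1;0.1055 0.199 0 0 0 0.0545 -1;0.1055 0.199 0 0 0 0.0545 -1"

```text
clock: 0.93
position: [299.3, -179.6, 231.1]
orientation: [0.754, 0.657, -0.0, -0.0]
wrist_force: [0.9, -0.1, 0.3]
opening: 85.6
```

Request:
play_rows:
  series: "0.1055 0.199 0 0 0 0.0545 -1;0.1055 0.199 0 0 0 0.0545 -1;0.1055 0.199 0 0 0 0.0545 -1;0.1055 0.199 0 0 0 0.0545 -1;0.1055 0.199 0 0 0 0.0545 -1"

```text
clock: 1.35
position: [378.5, -30.3, 231.1]
orientation: [0.539, 0.843, -0.0, -0.0]
wrist_force: [0.5, -0.4, -0.1]
opening: 85.2
```

Request:
play_rows:
  series: "0.1055 0.199 0 0 0 0.0545 -1;0.1055 0.199 0 0 0 0.0545 -1;0.1055 0.199 0 0 0 0.0545 -1;0.1055 0.199 0 0 0 0.0545 -1;0.1055 0.199 0 0 0 0.0545 -1"

```text
clock: 1.77
position: [457.6, 118.9, 230.9]
orientation: [0.28, 0.96, -0.0, -0.0]
wrist_force: [1.3, -1.0, -0.1]
opening: 85.4
```

Request:
play_rows:
  series: "0.1055 0.199 0 0 0 0.0545 -1;0.1055 0.199 0 0 0 0.0545 -1;0.1055 0.199 0 0 0 0.0545 -1;0.1055 0.199 0 0 0 0.0545 -1;0.1055 0.199 0 0 0 0.0545 -1"

```text
clock: 2.18
position: [536.8, 268.0, 230.6]
orientation: [-0.002, 1.0, -0.0, -0.001]
wrist_force: [0.9, 0.6, 0.8]
opening: 85.5
```

Request:
play_rows:
  series: "0 0 0 0 0 0 -1;0 0 0 0 0 0 -1;0 0 0 0 0 0 -1"

```text
clock: 2.43
position: [536.0, 266.2, 230.4]
orientation: [0.001, 1.0, -0.001, -0.001]
wrist_force: [-0.2, 0.3, -0.5]
opening: 85.5
```

Request:
play_rows:
  series: "0 0 -0.19 0 0 0 -1;0 0 -0.19 0 0 0 -1;0 0 -0.19 0 0 0 -1;0 0 -0.15 0 0 0 -1;0 0 -0.07 0 0 0 -1"

```text
clock: 2.85
position: [534.1, 264.0, 109.9]
orientation: [0.002, 1.0, -0.001, -0.002]
wrist_force: [-0.9, -0.1, 0.2]
opening: 85.3
```

Request:
play_rows:
  series: "0 0 0 0 0 0 -1;0 0 0 0 0 0 0;0 0 0 0 0 0 1;0 0 0 0 0 0 1;0 0 0 0 0 0 1"

```text
clock: 3.27
position: [537.7, 267.1, 114.7]
orientation: [0.001, 1.0, 0.001, 0.002]
wrist_force: [-0.3, 2.9, 1.3]
opening: 38.7
```

Request:
play_rows:
  series: "0 0 0 0 0 0 1;0 0 0 0 0 0 1;0 0 0 0 0 0 1;0 0 0 0 0 0 1;0 0 0 0 0 0 1"

```text
clock: 3.68
position: [537.7, 267.6, 114.6]
orientation: [0.001, 1.0, 0.001, 0.002]
wrist_force: [0.4, 1.6, 6.2]
opening: 30.4
```

Request:
play_rows:
  series: "0 0 0.05 0 0 0 1;0 0 0.1 0 0 0 1;0 0 0.05 0 0 0 1;0 0 0 0 0 0 1"

```text
clock: 4.02
position: [537.4, 266.7, 144.3]
orientation: [0.001, 1.0, 0.0, 0.001]
wrist_force: [0.8, 0.3, -3.4]
opening: 30.9
```

Round bottle is held (force -3.4 N matches 0.34 kg). Carrying it to the far slot of the steel tray.

Request:
play_rows:
  series: "0 0 0.15 0 0 0 1;0 0 0.2 0 0 0 1;0 0 0.12 0 0 0 1;0 -0.1 0 0 0 0 1;0 -0.2 0 0 0 0 1"

```text
clock: 4.43
position: [537.1, 223.7, 213.5]
orientation: [-0.001, 1.0, 0.001, 0.001]
wrist_force: [1.0, -0.2, -4.7]
opening: 30.5
```

Request:
play_rows:
  series: "0 -0.24 0 0 0 0 1;0 -0.24 0 0 0 0 1;0 -0.24 0 0 0 0 1;0 -0.24 0 0 0 0 1;0 -0.24 0 0 0 0 1"

```text
clock: 4.85
position: [535.0, 39.2, 211.5]
orientation: [0.001, 1.0, -0.0, -0.002]
wrist_force: [1.3, -0.1, -3.7]
opening: 30.8
```

Request:
play_rows:
  series: "0 -0.24 0 0 0 0 1;0 -0.24 0 0 0 0 1;0 -0.24 0 0 0 0 1;0 -0.24 0 0 0 0 1;0 -0.24 0 0 0 0 1"

```text
clock: 5.27
position: [534.9, -140.6, 211.5]
orientation: [0.001, 1.0, 0.0, -0.002]
wrist_force: [0.3, -0.6, -4.5]
opening: 30.3
```

Request:
play_rows:
  series: "0 -0.24 0 0 0 0 1;0 -0.24 0 0 0 0 1;0 -0.24 0 0 0 0 1;0 -0.24 0 0 0 0 1;0 -0.24 0 0 0 0 1"

```text
clock: 5.68
position: [534.8, -320.3, 211.3]
orientation: [0.001, 1.0, 0.001, -0.002]
wrist_force: [1.4, -0.9, -2.9]
opening: 31.0
```

Request:
play_rows:
  series: "0 -0.24 0 0 0 0 1;0 -0.24 0 0 0 0 1;-0.02 -0.24 0 0 0 0 1;0 -0.08 0 0 0 0 1;0 0 0 0 0 0 1"

```text
clock: 6.1
position: [530.8, -442.7, 209.8]
orientation: [0.004, 1.0, 0.0, -0.002]
wrist_force: [-0.1, 0.5, -4.3]
opening: 30.5
```

Request:
play_rows:
  series: "0 0 0 0 0 0 1;0 0 -0.2 0 0 0 1;0 0 -0.2 0 0 0 1;0 0 -0.15 0 0 0 1;0 0 -0.06 0 0 0 1"

```text
clock: 6.52
position: [531.1, -434.9, 116.4]
orientation: [0.0, 1.0, 0.003, -0.004]
wrist_force: [-0.8, 0.3, -5.1]
opening: 30.5
```

Request:
play_rows:
  series: "0 0 -0.04 0 0 0 1;0 0 -0.02 0 0 0 1;0 0 0 0 0 0 1;0 0 0 0 0 0 1"

```text
clock: 6.85
position: [534.5, -438.9, 114.4]
orientation: [0.001, 1.0, -0.001, 0.001]
wrist_force: [-0.2, -0.7, -4.6]
opening: 30.4
```

Request:
play_rows:
  series: "0 0 -0.01 0 0 0 1;0 0 0 0 0 0 1;0 0 0 0 0 0 1"

```text
clock: 7.1
position: [534.6, -439.1, 113.6]
orientation: [0.001, 1.0, -0.001, 0.002]
wrist_force: [-0.8, 1.3, 5.0]
opening: 30.5
```

Contact made (+5 N). I'll release, rise and go to the slim bottle.

Request:
play_rows:
  series: "0 0 0 0 0 0 0;0 0 0 0 0 0 -1;0 0 0 0 0 0 -1;0 0 0 0 0 0 -1;0 0 0 0 0 0 -1"

```text
clock: 7.52
position: [533.4, -438.5, 111.0]
orientation: [0.001, 1.0, 0.0, -0.0]
wrist_force: [-0.0, 0.4, 0.2]
opening: 85.4
```

Request:
play_rows:
  series: "0 0 0.1 0 0 0 -1;0 0 0.2 0 0 0 -1;0 0 0.25 0 0 0 -1;0 0 0.13 0 0 0 -1;0 0.1 0 0 0 0 -1"

```text
clock: 7.93
position: [535.4, -427.5, 219.7]
orientation: [0.002, 1.0, -0.004, 0.004]
wrist_force: [1.3, -0.3, 0.6]
opening: 85.3
```

Request:
play_rows:
  series: "-0.0166 0.25 0 0 0 0 -1;-0.0166 0.25 0 0 0 0 -1;-0.0166 0.25 0 0 0 0 -1;-0.0166 0.25 0 0 0 0 -1;-0.0166 0.25 0 0 0 0 -1"

```text
clock: 8.35
position: [520.6, -234.4, 213.2]
orientation: [0.001, 1.0, -0.0, 0.0]
wrist_force: [0.8, 0.7, 0.5]
opening: 85.0
```

Request:
play_rows:
  series: "-0.0166 0.25 0 0 0 0 -1;-0.0166 0.25 0 0 0 0 -1;-0.0166 0.25 0 0 0 0 -1;-0.0166 0.25 0 0 0 0 -1;-0.0166 0.25 0 0 0 0 -1"

```text
clock: 8.77
position: [508.3, -46.9, 213.5]
orientation: [0.001, 1.0, -0.0, 0.0]
wrist_force: [1.0, 0.3, -0.6]
opening: 85.6
```

Request:
play_rows:
  series: "-0.0166 0.25 0 0 0 0 -1;-0.0166 0.25 0 0 0 0 -1;-0.0166 0.25 0 0 0 0 -1;-0.0166 0.25 0 0 0 0 -1;-0.0166 0.25 0 0 0 0 -1"

```text
clock: 9.18
position: [495.8, 140.7, 213.5]
orientation: [0.001, 1.0, -0.0, 0.0]
wrist_force: [0.7, 0.1, -0.5]
opening: 85.5
```

Request:
play_rows:
  series: "-0.0166 0.25 0 0 0 0 -1;-0.0166 0.25 0 0 0 0 -1;-0.0166 0.25 0 0 0 0 -1;-0.0166 0.25 0 0 0 0 -1;-0.0166 0.25 0 0 0 0 -1"

```text
clock: 9.6
position: [483.4, 328.3, 213.4]
orientation: [0.001, 1.0, 0.0, 0.0]
wrist_force: [0.6, -0.7, 1.1]
opening: 85.0
```

Request:
play_rows:
  series: "0 0.05 0 0 0 0 -1;0 0 0 0 0 0 -1;0 0 0 0 0 0 -1;0 0 0 0 0 0 -1"

```text
clock: 9.93
position: [483.9, 332.6, 213.2]
orientation: [0.002, 1.0, -0.0, -0.0]
wrist_force: [-0.4, -0.8, 0.3]
opening: 85.7
```

Run:
```python
from h import *
s=manip.observe();print(s["position"],s["orientation"])
p,d=grab("top","1")
print("steel side");caps(p,d,(360,180,500,270))
p,d=grab("side","1")
cv2.imwrite("pics/s1.png",p)
```

```text
[483.85702075 332.59959321 213.18238898] [ 1.74717374e-03  9.99998324e-01 -4.97551418e-04 -2.29018605e-04]
steel side
[473.6 219.2] 189 xyz [ 533.7 -434.1  141.6] eqdia 34.6
```

View pics/s1.png

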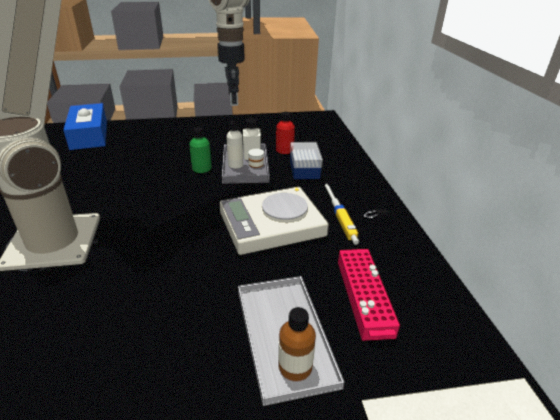

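The round bottle stands upright in the steel tray (side view, about 298,345). The colour mask includes some of the cap's side, so I'll recheck the centres using only the top few mm.

```bash
cat >> h.py <<'E'
TOP={"square":134,"round":142,"slim":154}
def captop(d,name,box,h=None):
    h=h or TOP[name]
    return blobs(None,d,"top",h-4,h+5,box,60)
E
python3 - <<'E'
from h import *
d0=np.load("pics/top0.npz")["d"];d1=np.load("pics/top1.npz")["d"]
print("sq");captop(d0,"square",(85,190,125,225));print("rd");captop(d0,"round",(140,195,180,230));print("sl");captop(d0,"slim",(110,222,150,250))
print("rd placed, true 533.7,-438.5");captop(d1,"round",(440,190,500,250),141)
E
```

```text
sq
[105.8 207.2] 217 xyz [544.  394.9 134.7] eqdia 37.8
rd
[159.8 211.5] 160 xyz [536.2 269.2 142.8] eqdia 32.1
sl
[127.6 234.3] 144 xyz [483.3 335.6 154.8] eqdia 30.1
rd placed, true 533.7,-438.5
[474.6 219.5] 163 xyz [ 533.  -436.1  141.9] eqdia 32.2
```

Request:
play_rows:
  series: "-0.005 0.01 -0.2 0 0 0 -1;0 0 -0.2 0 0 0 -1;0 0 -0.13 0 0 0 -1;0 0 -0.06 0 0 0 -1;0 0 0 0 0 0 -1"

```text
clock: 10.45
position: [482.0, 333.3, 122.6]
orientation: [0.002, 1.0, -0.001, -0.002]
wrist_force: [-0.9, 0.3, -0.1]
opening: 85.5
```

Request:
play_rows:
  series: "0 0 0 0 0 0 -1;0 0 0 0 0 0 0;0 0 0 0 0 0 1;0 0 0 0 0 0 1;0 0 0 0 0 0 1"

```text
clock: 10.87
position: [483.6, 336.0, 126.0]
orientation: [0.001, 1.0, 0.001, 0.001]
wrist_force: [-0.2, -0.3, 0.0]
opening: 38.7
```

Request:
play_rows:
  series: "0 0 0 0 0 0 1;0 0 0 0 0 0 1;0 0 0 0 0 0 1;0 0 0 0 0 0 1;0 0 0 0 0 0 1"

```text
clock: 11.28
position: [483.6, 336.1, 125.8]
orientation: [0.001, 1.0, 0.001, 0.001]
wrist_force: [0.2, 0.2, 5.1]
opening: 28.4
```

Request:
play_rows:
  series: "0 0 0.05 0 0 0 1;0 0 0.1 0 0 0 1;0 0 0.05 0 0 0 1;0 0 0 0 0 0 1"

```text
clock: 11.62
position: [483.9, 336.0, 156.5]
orientation: [0.001, 1.0, 0.001, 0.001]
wrist_force: [0.9, 0.3, -1.3]
opening: 28.8
```

Request:
play_rows:
  series: "0 0 0.15 0 0 0 1;0 0 0.2 0 0 0 1;0 0 0.12 0 0 0 1;0 -0.1 0 0 0 0 1;0 -0.2 0 0 0 0 1"

```text
clock: 12.03
position: [483.7, 293.1, 226.0]
orientation: [-0.001, 1.0, 0.001, 0.001]
wrist_force: [1.1, -1.1, -3.2]
opening: 28.8
```

Request:
play_rows:
  series: "0.0166 -0.24 0 0 0 0 1;0.0166 -0.24 0 0 0 0 1;0.0166 -0.24 0 0 0 0 1;0.0166 -0.24 0 0 0 0 1;0.0166 -0.24 0 0 0 0 1"

```text
clock: 12.45
position: [494.8, 108.8, 224.5]
orientation: [0.001, 1.0, -0.0, -0.001]
wrist_force: [1.0, -0.6, -1.7]
opening: 28.6
```

Request:
play_rows:
  series: "0.0166 -0.24 0 0 0 0 1;0.0166 -0.24 0 0 0 0 1;0.0166 -0.24 0 0 0 0 1;0.0166 -0.24 0 0 0 0 1;0.0166 -0.24 0 0 0 0 1"

```text
clock: 12.87
position: [507.3, -71.2, 224.6]
orientation: [0.001, 1.0, 0.0, -0.001]
wrist_force: [1.1, -0.9, -1.8]
opening: 28.6
```

Request:
play_rows:
  series: "0.0166 -0.24 0 0 0 0 1;0.0166 -0.24 0 0 0 0 1;0.0166 -0.24 0 0 0 0 1;0.0166 -0.24 0 0 0 0 1;0.0166 -0.24 0 0 0 0 1"

```text
clock: 13.28
position: [519.7, -251.1, 224.4]
orientation: [0.001, 1.0, 0.0, -0.001]
wrist_force: [1.2, 0.2, -1.6]
opening: 28.6
```

Request:
play_rows:
  series: "0.0166 -0.24 0 0 0 0 1;0.0166 -0.24 0 0 0 0 1;0.0166 -0.24 0 0 0 0 1;0 -0.043 0 0 0 0 1;0 0 0 0 0 0 1"

```text
clock: 13.7
position: [526.8, -366.5, 223.2]
orientation: [0.003, 1.0, 0.001, -0.001]
wrist_force: [0.3, 0.7, -1.8]
opening: 28.2
```

Request:
play_rows:
  series: "0 0 0 0 0 0 1;0 0 -0.2 0 0 0 1;0 0 -0.2 0 0 0 1;0 0 -0.15 0 0 0 1;0 0 -0.06 0 0 0 1"

```text
clock: 14.12
position: [525.9, -360.2, 129.7]
orientation: [-0.0, 1.0, 0.002, -0.003]
wrist_force: [-0.9, -0.4, -3.0]
opening: 28.6
```

Request:
play_rows:
  series: "0 0 -0.04 0 0 0 1;0 0 -0.02 0 0 0 1;0 0 0 0 0 0 1;0 0 -0.01 0 0 0 1;0 0 0 0 0 0 1"

```text
clock: 14.53
position: [528.7, -364.4, 124.8]
orientation: [0.001, 1.0, -0.001, 0.001]
wrist_force: [-0.1, 0.3, 0.7]
opening: 28.4
```

Request:
play_rows:
  series: "0 0 0 0 0 0 1;0 0 0 0 0 0 1;0 0 0 0 0 0 1"

```text
clock: 14.78
position: [528.7, -364.4, 124.8]
orientation: [0.001, 1.0, -0.001, 0.001]
wrist_force: [0.3, 0.6, 4.4]
opening: 28.7
```

Request:
play_rows:
  series: "0 0 0 0 0 0 0;0 0 0 0 0 0 -0.3;0 0 0 0 0 0 -0.3;0 0 0 0 0 0 -0.3;0 0 0.1 0 0 0 -0.3"

```text
clock: 15.2
position: [525.9, -362.7, 134.8]
orientation: [0.001, 1.0, 0.002, -0.003]
wrist_force: [0.1, -0.1, -1.0]
opening: 55.4
```

Request:
play_rows:
  series: "0 0 0.2 0 0 0 -0.3;0 0 0.2 0 0 0 -0.3;0 0 0.1 0 0 0 -0.3;0 0.1 0 0 0 0 -1;0.0056 0.25 0 0 0 0 -1"

```text
clock: 15.62
position: [529.2, -315.3, 214.5]
orientation: [0.004, 1.0, -0.002, 0.002]
wrist_force: [0.5, 0.7, -0.0]
opening: 77.4
```

Request:
play_rows:
  series: "0.0056 0.25 0 0 0 0 -1;0.0056 0.25 0 0 0 0 -1;0.0056 0.25 0 0 0 0 -1;0.0056 0.25 0 0 0 0 -1;0.0056 0.25 0 0 0 0 -1"

```text
clock: 16.03
position: [532.5, -122.3, 213.3]
orientation: [0.001, 1.0, -0.0, -0.0]
wrist_force: [0.6, 0.9, -0.2]
opening: 85.6
```

Request:
play_rows:
  series: "0.0056 0.25 0 0 0 0 -1;0.0056 0.25 0 0 0 0 -1;0.0056 0.25 0 0 0 0 -1;0.0056 0.25 0 0 0 0 -1;0.0056 0.25 0 0 0 0 -1"

```text
clock: 16.45
position: [536.7, 65.3, 213.4]
orientation: [0.001, 1.0, -0.0, 0.0]
wrist_force: [1.4, -0.9, 1.3]
opening: 85.2
```

Request:
play_rows:
  series: "0.0056 0.25 0 0 0 0 -1;0.0056 0.25 0 0 0 0 -1;0.0056 0.25 0 0 0 0 -1;0.0056 0.25 0 0 0 0 -1;0.0056 0.25 0 0 0 0 -1"

```text
clock: 16.87
position: [541.0, 252.9, 213.3]
orientation: [0.001, 1.0, -0.0, 0.0]
wrist_force: [1.7, 0.3, -0.0]
opening: 85.4
```

Request:
play_rows:
  series: "0.0056 0.25 0 0 0 0 -1;0.0056 0.25 0 0 0 0 -1;0.0056 0.25 0 0 0 0 -1;0 0.15 0 0 0 0 -1;0 0.059 0 0 0 0 -1"

```text
clock: 17.28
position: [542.8, 398.7, 212.1]
orientation: [-0.001, 1.0, 0.0, -0.0]
wrist_force: [0.3, -0.5, -0.0]
opening: 85.2
```

Request:
play_rows:
  series: "0 0 0 0 0 0 -1;0 0 0 0 0 0 -1;0 0 -0.2 0 0 0 -1;0 0 -0.2 0 0 0 -1;0 0 -0.18 0 0 0 -1"

```text
clock: 17.7
position: [544.5, 392.5, 126.1]
orientation: [0.002, 1.0, 0.0, 0.001]
wrist_force: [-0.4, 0.5, -0.7]
opening: 85.1
```

Request:
play_rows:
  series: "0 0 -0.1 0 0 0 -1;0 0 -0.042 0 0 0 -1;0 0 0 0 0 0 -1;0 0 0 0 0 0 -1"

```text
clock: 18.03
position: [544.7, 393.9, 106.1]
orientation: [0.002, 1.0, 0.0, 0.0]
wrist_force: [-0.4, -0.4, 0.4]
opening: 85.7
```

Request:
play_rows:
  series: "0 0 0 0 0 0 0;0 0 0 0 0 0 1;0 0 0 0 0 0 1;0 0 0 0 0 0 1;0 0 0 0 0 0 1"

```text
clock: 18.45
position: [544.4, 395.7, 106.4]
orientation: [0.001, 1.0, 0.001, 0.001]
wrist_force: [-0.1, 0.7, 4.0]
opening: 36.5
```

Request:
play_rows:
  series: "0 0 0 0 0 0 1;0 0 0 0 0 0 1;0 0 0 0 0 0 1;0 0 0 0 0 0 1"

```text
clock: 18.78
position: [544.4, 395.7, 106.3]
orientation: [0.001, 1.0, 0.001, 0.001]
wrist_force: [0.1, 0.2, 5.1]
opening: 36.7
```

Request:
play_rows:
  series: "0 0 0.05 0 0 0 1;0 0 0.1 0 0 0 1;0 0 0.05 0 0 0 1;0 0 0 0 0 0 1"

```text
clock: 19.12
position: [544.5, 395.4, 136.6]
orientation: [0.001, 1.0, 0.001, 0.001]
wrist_force: [1.1, 1.2, -2.7]
opening: 36.5
```

Request:
play_rows:
  series: "0 0 0.15 0 0 0 1;0 0 0.2 0 0 0 1;0 0 0.12 0 0 0 1;0 -0.1 0 0 0 0 1;0 -0.2 0 0 0 0 1"

```text
clock: 19.53
position: [544.1, 353.1, 206.1]
orientation: [-0.001, 1.0, 0.002, 0.001]
wrist_force: [0.1, 0.2, -3.8]
opening: 36.8
```

Request:
play_rows:
  series: "-0.0082 -0.24 0 0 0 0 1;-0.0082 -0.24 0 0 0 0 1;-0.0082 -0.24 0 0 0 0 1;-0.0082 -0.24 0 0 0 0 1;-0.0082 -0.24 0 0 0 0 1"

```text
clock: 19.95
position: [536.7, 168.1, 204.5]
orientation: [0.001, 1.0, -0.0, -0.001]
wrist_force: [0.7, -1.1, -3.5]
opening: 36.4
```

Request:
play_rows:
  series: "-0.0082 -0.24 0 0 0 0 1;-0.0082 -0.24 0 0 0 0 1;-0.0082 -0.24 0 0 0 0 1;-0.0082 -0.24 0 0 0 0 1;-0.0082 -0.24 0 0 0 0 1"

```text
clock: 20.37
position: [530.6, -11.8, 204.7]
orientation: [0.001, 1.0, -0.0, -0.001]
wrist_force: [1.5, 0.5, -3.8]
opening: 36.6
```

Request:
play_rows:
  series: "-0.0082 -0.24 0 0 0 0 1;-0.0082 -0.24 0 0 0 0 1;-0.0082 -0.24 0 0 0 0 1;-0.0082 -0.24 0 0 0 0 1;-0.0082 -0.24 0 0 0 0 1"

```text
clock: 20.78
position: [524.4, -191.7, 204.6]
orientation: [0.001, 1.0, 0.0, -0.001]
wrist_force: [0.9, -0.2, -2.6]
opening: 36.6
```

Request:
play_rows:
  series: "-0.0082 -0.24 0 0 0 0 1;-0.0082 -0.24 0 0 0 0 1;-0.0082 -0.129 0 0 0 0 1;0 -0.05 0 0 0 0 1;0 0 0 0 0 0 1"

```text
clock: 21.2
position: [520.8, -290.7, 204.2]
orientation: [0.003, 1.0, 0.0, -0.001]
wrist_force: [1.0, 0.9, -2.7]
opening: 37.1
```

Request:
play_rows:
  series: "0 0 0 0 0 0 1;0 0 -0.2 0 0 0 1;0 0 -0.2 0 0 0 1;0 0 -0.15 0 0 0 1;0 0 -0.06 0 0 0 1"

```text
clock: 21.62
position: [519.5, -285.4, 110.0]
orientation: [-0.0, 1.0, 0.002, -0.003]
wrist_force: [-0.3, 0.9, -2.7]
opening: 36.9
```

Request:
play_rows:
  series: "0 0 -0.04 0 0 0 1;0 0 -0.02 0 0 0 1;0 0 0 0 0 0 1;0 0 -0.01 0 0 0 1;0 0 0 0 0 0 1"

```text
clock: 22.03
position: [523.2, -289.5, 105.3]
orientation: [0.001, 1.0, -0.001, 0.002]
wrist_force: [1.2, 0.6, 0.6]
opening: 36.6
```

Request:
play_rows:
  series: "0 0 0 0 0 0 1;0 0 0 0 0 0 1;0 0 0 0 0 0 1"

```text
clock: 22.28
position: [523.1, -289.5, 105.3]
orientation: [0.001, 1.0, -0.001, 0.002]
wrist_force: [0.6, 2.1, 5.2]
opening: 36.7
```

Request:
play_rows:
  series: "0 0 0 0 0 0 0;0 0 0 0 0 0 -0.3;0 0 0 0 0 0 -0.3;0 0 0 0 0 0 -0.3;0 0 0.1 0 0 0 -0.3"

```text
clock: 22.7
position: [519.3, -287.8, 115.2]
orientation: [0.001, 1.0, 0.002, -0.003]
wrist_force: [-0.0, -0.4, -0.9]
opening: 55.8
```

Request:
play_rows:
  series: "0 0 0.2 0 0 0 -0.3;0 0 0.2 0 0 0 -0.3;0 0 0.23 0 0 0 -0.3;0 0.1 0 0 0 0 -1;0.0123 0.25 0 0 0 0 -1"

```text
clock: 23.12
position: [524.9, -240.3, 215.5]
orientation: [0.004, 1.0, -0.002, 0.003]
wrist_force: [0.6, 0.6, -0.4]
opening: 77.7
```

Request:
play_rows:
  series: "0.0123 0.25 0 0 0 0 -1;0.0123 0.25 0 0 0 0 -1;0.0123 0.25 0 0 0 0 -1;0.0123 0.25 0 0 0 0 -1;0.0123 0.25 0 0 0 0 -1"

```text
clock: 23.53
position: [532.3, -47.3, 212.7]
orientation: [0.001, 1.0, -0.0, -0.0]
wrist_force: [0.7, 0.3, 0.1]
opening: 85.7
```

Request:
play_rows:
  series: "0.0123 0.25 0 0 0 0 -1;0.0123 0.25 0 0 0 0 -1;0.0123 0.25 0 0 0 0 -1;0.0123 0.25 0 0 0 0 -1;0.0123 0.25 0 0 0 0 -1"

```text
clock: 23.95
position: [541.5, 140.3, 212.7]
orientation: [0.001, 1.0, -0.0, -0.0]
wrist_force: [2.0, 1.6, 0.8]
opening: 85.3
```

Run:
```python
from h import *
s=manip.observe();print(s["clock"],s["position"])
p,d=grab("top","2")
print("rd -438.5");captop(d,"round",(455,190,500,250),141);print("sl true 528.1,-364");captop(d,"slim",(380,190,470,250),153);print("sq true 522,-289");captop(d,"square",(380,190,440,250),133)
print("lid");blobs(p,d,"top",46,56,(90,180,200,260),60,p.min(-1)>120)
p,d=grab("side","2")
```

```text
23.95 [541.54568173 140.32671871 212.74881725]
rd -438.5
[474.6 219.5] 167 xyz [ 533.1 -435.9  142.2] eqdia 32.5
sl true 528.1,-364
[443.8 220.5] 144 xyz [ 528.8 -363.4  153.8] eqdia 29.9
sq true 522,-289
[407.4 222.6] 211 xyz [ 523.3 -288.7  134.1] eqdia 36.9
lid
```

View pics/side2.png

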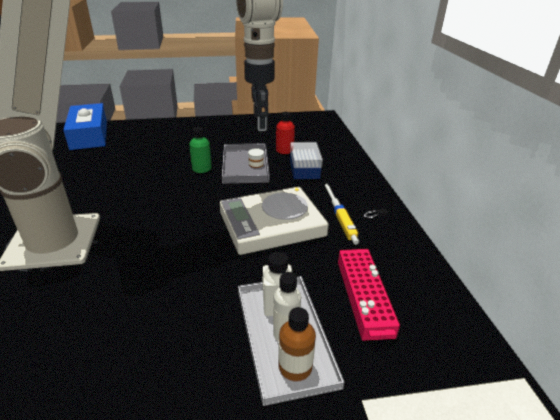

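All three bottles stand upright in the steel tray (side view, about (277,290), (289,310) and (297,345)). The measured caps match the commanded spots to within 3 mm. Now the jar.

Request:
play_rows:
  series: "0.0123 0.25 0 0 0 0 -1;0.0123 0.25 0 0 0 0 -1;0.0123 0.25 0 0 0 0 -1;0.0123 0.25 0 0 0 0 -1;0.0123 0.25 0 0 0 0 -1"

```text
clock: 24.47
position: [551.2, 326.8, 212.7]
orientation: [0.002, 1.0, -0.0, -0.0]
wrist_force: [-0.0, 0.3, -0.0]
opening: 85.1
```

Request:
play_rows:
  series: "0 0.0337 0 0 0 0 -1;0 0 0 0 0 0 -1;0 0 0 0 0 0 -1;0 0 -0.2 0 0 0 -1;0 0 -0.2 0 0 0 -1"

```text
clock: 24.88
position: [553.3, 329.9, 155.2]
orientation: [0.002, 1.0, 0.001, 0.003]
wrist_force: [-0.1, -0.9, -1.0]
opening: 85.6
```

Request:
play_rows:
  series: "0 0 -0.2 0 0 0 -1;0 0 -0.2 0 0 0 -1;0 0 -0.2 0 0 0 -1;0 0 -0.15 0 0 0 -1;0 0 -0.1 0 0 0 -1"

```text
clock: 25.3
position: [550.0, 327.3, 22.7]
orientation: [0.003, 1.0, -0.002, -0.002]
wrist_force: [0.3, -0.1, -0.2]
opening: 85.5
```

Request:
play_rows:
  series: "0 0 -0.05 0 0 0 -1;0 0 0 0 0 0 -1;0 0 0 0 0 0 -1;0 0 0 0 0 0 -0.2;0 0 0 0 0 0 1"

```text
clock: 25.72
position: [552.5, 331.4, 20.0]
orientation: [0.001, 1.0, 0.001, 0.001]
wrist_force: [0.8, -0.0, 0.5]
opening: 63.9
```

Request:
play_rows:
  series: "0 0 0 0 0 0 1;0 0 0 0 0 0 1;0 0 0 0 0 0 1;0 0 0 0 0 0 1;0 0 0 0 0 0 1"

```text
clock: 26.13
position: [552.4, 331.7, 19.9]
orientation: [0.001, 1.0, 0.001, 0.002]
wrist_force: [0.0, -1.4, 6.4]
opening: 49.5
```

Request:
play_rows:
  series: "0 0 0.05 0 0 0 1;0 0 0.1 0 0 0 1;0 0 0.05 0 0 0 1;0 0 0 0 0 0 1;0 0 0 0 0 0 1"

```text
clock: 26.55
position: [551.5, 331.5, 48.5]
orientation: [0.001, 1.0, 0.0, 0.001]
wrist_force: [0.0, -0.8, -0.5]
opening: 49.9
```

Jar held (opening 49.9 mm). Carrying it to the pan.

Request:
play_rows:
  series: "0 0 0.15 0 0 0 1;0 0 0.2 0 0 0 1;0 0 0.17 0 0 0 1;0 -0.1 0 0 0 0 1;0.0263 -0.24 0 0 0 0 1"

```text
clock: 26.97
position: [555.7, 284.3, 127.6]
orientation: [-0.002, 1.0, 0.002, 0.002]
wrist_force: [0.1, -1.1, -1.2]
opening: 49.5
```

Request:
play_rows:
  series: "0.0263 -0.24 0 0 0 0 1;0.0263 -0.24 0 0 0 0 1;0.0263 -0.24 0 0 0 0 1;0.0263 -0.24 0 0 0 0 1;0.0263 -0.24 0 0 0 0 1"

```text
clock: 27.38
position: [574.1, 98.4, 125.0]
orientation: [0.001, 1.0, -0.0, -0.001]
wrist_force: [-0.1, -0.9, -1.2]
opening: 49.6
```

Request:
play_rows:
  series: "0.0263 -0.24 0 0 0 0 1;0.0263 -0.24 0 0 0 0 1;0.0263 -0.15 0 0 0 0 1;0 -0.0657 0 0 0 0 1;0 0 0 0 0 0 1"

```text
clock: 27.8
position: [586.1, -6.6, 125.0]
orientation: [0.003, 1.0, -0.0, -0.001]
wrist_force: [-0.0, 0.6, -0.8]
opening: 49.5
```

Request:
play_rows:
  series: "0 0 0 0 0 0 1;0 0 -0.15 0 0 0 1;0 0 -0.1 0 0 0 1;0 0 -0.05 0 0 0 1;0 0 -0.02 0 0 0 1"

```text
clock: 28.22
position: [585.0, -2.1, 77.9]
orientation: [-0.0, 1.0, 0.0, -0.002]
wrist_force: [-9.6, 0.3, 18.4]
opening: 49.1
```

Request:
play_rows:
  series: "0 0 -0.01 0 0 0 1;0 0 0 0 0 0 1;0 0 0 0 0 0 1;0 0 0 0 0 0 1"

```text
clock: 28.55
position: [586.3, -2.3, 78.0]
orientation: [-0.0, 1.0, 0.0, 0.0]
wrist_force: [-3.2, 0.2, 6.0]
opening: 49.5
```

Request:
play_rows:
  series: "0 0 0 0 0 0 0.1;0 0 0 0 0 0 -0.6;0 0 0 0 0 0 -0.6;0 0 0 0 0 0 -0.6;0 0 0.05 0 0 0 -0.6"

```text
clock: 28.97
position: [585.6, -3.7, 82.7]
orientation: [0.001, 1.0, 0.0, -0.001]
wrist_force: [0.2, -0.8, -0.4]
opening: 68.3
```

Request:
play_rows:
  series: "0 0 0.15 0 0 0 -0.6;0 0 0.25 0 0 0 -0.6;0 0 0.25 0 0 0 -0.6;0 0 0.2 0 0 0 -0.6;0 0 0.013 0 0 0 -0.6"

```text
clock: 29.38
position: [590.4, -4.2, 221.6]
orientation: [0.001, 1.0, -0.0, 0.007]
wrist_force: [1.6, -0.5, 1.0]
opening: 68.3
```

Request:
play_rows:
  series: "-0.0619 -0.25 0 0 0 0 -0.6;-0.0619 -0.25 0 0 0 0 -0.6;-0.0619 -0.25 0 0 0 0 -0.6;-0.0619 -0.25 0 0 0 0 -0.6;-0.0619 -0.25 0 0 0 0 -0.6"

```text
clock: 29.8
position: [539.7, -193.1, 213.6]
orientation: [0.001, 1.0, -0.0, 0.0]
wrist_force: [-0.4, 0.0, -0.2]
opening: 67.9
```

Request:
play_rows:
  series: "-0.0619 -0.25 0 0 0 0 -0.6;-0.0619 -0.25 0 0 0 0 -0.6;0 -0.1 0 0 0 0 -0.6;0 -0.0477 0 0 0 0 -0.6;0 0 0 0 0 0 -0.4"

```text
clock: 30.22
position: [521.6, -290.0, 213.1]
orientation: [0.002, 1.0, 0.0, -0.0]
wrist_force: [0.5, 0.1, 0.1]
opening: 59.9
```

Request:
play_rows:
  series: "0 0 0 0 0 0 -0.4;0 0 0 0 0 0 -0.4;0 0 0 0 0 0 -0.4"

```text
clock: 30.47
position: [522.3, -287.1, 213.5]
orientation: [-0.0, 1.0, 0.0, -0.0]
wrist_force: [0.1, -0.6, -0.5]
opening: 59.5
```

Run:
```python
from h import *
s=manip.observe();print(s["clock"],s["position"])
p,d=grab("top","3")
print("lid");blobs(p,d,"top",100,115,(230,140,340,260),60)
print("pan now");blobs(p,d,"top",59,70,(240,160,330,230),400)
cv2.imwrite("pics/c3.png",cv2.resize(p[140:280,80:500],None,fx=1.9,fy=1.9,interpolation=2))
```

```text
30.4667 [ 522.29201808 -287.09743161  213.50906231]
lid
[281.3 193.9] 374 xyz [584.9  -3.3 109.1] eqdia 50.7
pan now
[281.8 194.8] 1462 xyz [587.4  -4.1  63.2] eqdia 104.7
```

View pics/c3.png

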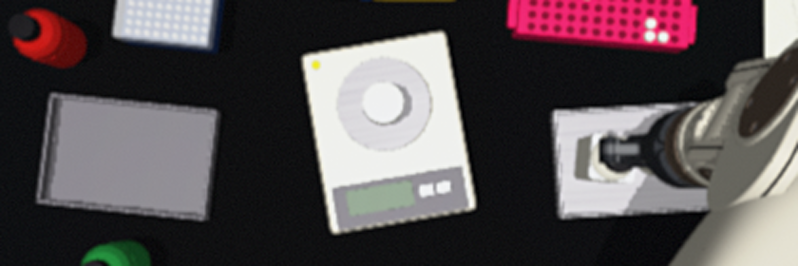

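The jar stands in the middle of the pan (crop 383,102). Lid centre is (584.9,-3.3) against pan centre (587.4,-4.1), so it's about 2.6 mm off. Now I'll return the square bottle, lifting it higher to clear the jar.

Request:
play_rows:
  series: "0 0 -0.2 0 0 0 -0.4;0 0 -0.2 0 0 0 -0.4;0 0 -0.2 0 0 0 -0.4;0 0 -0.1 0 0 0 -0.4;0 0 -0.033 0 0 0 -0.4"

```text
clock: 30.93
position: [519.8, -286.5, 100.0]
orientation: [0.0, 1.0, 0.002, -0.003]
wrist_force: [-0.4, -1.2, 0.2]
opening: 59.6
```

Request:
play_rows:
  series: "0 0 0 0 0 0 -0.4;0 0 0 0 0 0 -0.4;0 0 0 0 0 0 0;0 0 0 0 0 0 1;0 0 0 0 0 0 1"

```text
clock: 31.35
position: [523.0, -289.3, 105.7]
orientation: [0.001, 1.0, -0.001, 0.002]
wrist_force: [0.6, 0.6, 5.4]
opening: 36.7
```

Request:
play_rows:
  series: "0 0 0 0 0 0 1;0 0 0 0 0 0 1;0 0 0 0 0 0 1;0 0 0 0 0 0 1;0 0 0 0 0 0 1"

```text
clock: 31.77
position: [523.0, -289.3, 105.7]
orientation: [0.001, 1.0, -0.001, 0.002]
wrist_force: [0.7, 2.1, 5.5]
opening: 36.8
```

Request:
play_rows:
  series: "0 0 0.05 0 0 0 1;0 0 0.1 0 0 0 1;0 0 0.15 0 0 0 1;0 0 0.2 0 0 0 1;0 0 0.2 0 0 0 1"

```text
clock: 32.18
position: [520.4, -288.4, 208.3]
orientation: [0.001, 1.0, 0.001, -0.002]
wrist_force: [1.1, 0.3, -2.6]
opening: 36.4
```

Request:
play_rows:
  series: "0 0 0.15 0 0 0 1;0 0 0.06 0 0 0 1;0 0 0 0 0 0 1;0 0.1 0 0 0 0 1;0 0.2 0 0 0 0 1"

```text
clock: 32.6
position: [520.5, -245.4, 237.1]
orientation: [0.003, 1.0, 0.0, -0.002]
wrist_force: [1.0, 0.9, -3.2]
opening: 36.6
```

Request:
play_rows:
  series: "0.0082 0.24 0 0 0 0 1;0.0082 0.24 0 0 0 0 1;0.0082 0.24 0 0 0 0 1;0.0082 0.24 0 0 0 0 1;0.0082 0.24 0 0 0 0 1"

```text
clock: 33.02
position: [525.8, -61.6, 237.2]
orientation: [0.001, 1.0, 0.0, -0.003]
wrist_force: [0.7, 0.1, -3.0]
opening: 36.4
```

Request:
play_rows:
  series: "0.0082 0.24 0 0 0 0 1;0.0082 0.24 0 0 0 0 1;0.0082 0.24 0 0 0 0 1;0.0082 0.24 0 0 0 0 1;0.0082 0.24 0 0 0 0 1"

```text
clock: 33.43
position: [531.9, 118.0, 237.2]
orientation: [0.001, 1.0, -0.001, -0.003]
wrist_force: [1.7, -0.1, -2.7]
opening: 36.5
```

Request:
play_rows:
  series: "0.0082 0.24 0 0 0 0 1;0.0082 0.24 0 0 0 0 1;0.0082 0.24 0 0 0 0 1;0.0082 0.24 0 0 0 0 1;0.0082 0.24 0 0 0 0 1"

```text
clock: 33.85
position: [538.1, 297.6, 236.9]
orientation: [0.001, 1.0, -0.001, -0.002]
wrist_force: [0.5, -1.1, -3.0]
opening: 36.6
```

Request:
play_rows:
  series: "0.0082 0.24 0 0 0 0 1;0.0082 0.24 0 0 0 0 1;0.0082 0.129 0 0 0 0 1;0 0.05 0 0 0 0 1;0 0 0 0 0 0 1"

```text
clock: 34.27
position: [541.9, 396.7, 236.3]
orientation: [-0.001, 1.0, -0.002, -0.002]
wrist_force: [0.0, -0.5, -3.5]
opening: 36.6
```

Request:
play_rows:
  series: "0 0 0 0 0 0 1;0 0 -0.2 0 0 0 1;0 0 -0.2 0 0 0 1;0 0 -0.2 0 0 0 1;0 0 -0.15 0 0 0 1"

```text
clock: 34.68
position: [542.9, 391.7, 124.7]
orientation: [0.002, 1.0, -0.001, -0.002]
wrist_force: [0.3, -0.5, -4.3]
opening: 36.5
```

Request:
play_rows:
  series: "0 0 -0.08 0 0 0 1;0 0 -0.04 0 0 0 1;0 0 -0.01 0 0 0 1;0 0 0 0 0 0 1;0 0 0 0 0 0 1"

```text
clock: 35.1
position: [544.6, 394.5, 109.1]
orientation: [0.002, 1.0, 0.0, 0.001]
wrist_force: [-0.3, -0.4, -3.1]
opening: 37.0
```

Request:
play_rows:
  series: "0 0 -0.01 0 0 0 1;0 0 0 0 0 0 1;0 0 -0.01 0 0 0 1;0 0 0 0 0 0 1;0 0 0 0 0 0 1"

```text
clock: 35.52
position: [544.4, 395.4, 106.8]
orientation: [0.001, 1.0, 0.001, 0.001]
wrist_force: [-1.3, -1.0, 5.8]
opening: 36.3
```

Request:
play_rows:
  series: "0 0 0 0 0 0 0;0 0 0 0 0 0 -0.4;0 0 0 0 0 0 -0.4;0 0 0 0 0 0 -0.4;0 0 0.05 0 0 0 -0.4"

```text
clock: 35.93
position: [542.9, 394.3, 110.6]
orientation: [0.001, 1.0, -0.001, -0.001]
wrist_force: [0.0, -0.1, -1.1]
opening: 59.7
```

Request:
play_rows:
  series: "0 0 0.2 0 0 0 -0.4;0 0 0.2 0 0 0 -0.4;0 0 0.2 0 0 0 -0.4;0 0 0.073 0 0 0 -0.4;0 -0.1 0 0 0 0 -0.4"

```text
clock: 36.35
position: [545.4, 383.5, 218.8]
orientation: [-0.0, 1.0, 0.003, 0.004]
wrist_force: [0.6, -0.3, -0.1]
opening: 59.3
```

Request:
play_rows:
  series: "-0.0056 -0.25 0 0 0 0 -0.4;-0.0056 -0.25 0 0 0 0 -0.4;-0.0056 -0.25 0 0 0 0 -0.4;-0.0056 -0.25 0 0 0 0 -0.4;-0.0056 -0.25 0 0 0 0 -0.4"

```text
clock: 36.77
position: [539.4, 191.0, 214.1]
orientation: [0.001, 1.0, 0.0, 0.0]
wrist_force: [1.1, -0.5, 0.9]
opening: 60.0
```

Request:
play_rows:
  series: "-0.0056 -0.25 0 0 0 0 -0.4;-0.0056 -0.25 0 0 0 0 -0.4;-0.0056 -0.25 0 0 0 0 -0.4;-0.0056 -0.25 0 0 0 0 -0.4;-0.0056 -0.25 0 0 0 0 -0.4"

```text
clock: 37.18
position: [535.3, 3.2, 214.3]
orientation: [0.001, 1.0, 0.0, 0.001]
wrist_force: [1.5, -0.1, 0.4]
opening: 59.4
```

Request:
play_rows:
  series: "-0.0056 -0.25 0 0 0 0 -0.4;-0.0056 -0.25 0 0 0 0 -0.4;-0.0056 -0.25 0 0 0 0 -0.4;-0.0056 -0.25 0 0 0 0 -0.4;-0.0056 -0.25 0 0 0 0 -0.4"

```text
clock: 37.6
position: [531.1, -184.4, 214.3]
orientation: [0.001, 1.0, -0.0, 0.001]
wrist_force: [1.3, -0.2, 0.1]
opening: 60.0
```

Request:
play_rows:
  series: "-0.0056 -0.25 0 0 0 0 -0.4;-0.0056 -0.25 0 0 0 0 -0.4;-0.0056 -0.25 0 0 0 0 -0.4;-0.0056 -0.25 0 0 0 0 -0.4;0 -0.15 0 0 0 0 -0.4"

```text
clock: 38.02
position: [527.2, -359.0, 213.8]
orientation: [0.003, 1.0, -0.001, 0.0]
wrist_force: [-0.7, 1.0, 0.9]
opening: 59.7
```

Request:
play_rows:
  series: "0 -0.059 0 0 0 0 -0.4;0 0 0 0 0 0 -0.4;0 0 0 0 0 0 -0.4"

```text
clock: 38.27
position: [527.8, -363.4, 213.4]
orientation: [0.001, 1.0, 0.001, -0.0]
wrist_force: [-0.4, 0.5, 0.2]
opening: 59.6
```

Run:
```python
from h import *
s=manip.observe();print(s["clock"],s["position"])
p,d=grab("top","4")
print("sq, start px 105.8 207.2 / 544.0 394.9");captop(d,"square",(85,190,125,225))
def rect(p,d):
    m=np.zeros(d.shape,np.uint8);m[188:228,88:132]=(p.min(-1)[188:228,88:132]>185);pts=np.argwhere(m>0)[:,::-1].astype(np.float32);return cv2.minAreaRect(pts)
z=np.load("pics/top0.npz");print(rect(z["p"],z["d"]),rect(p,d))
a=np.hstack([cv2.resize(q[180:262,90:200],None,fx=3.6,fy=3.6,interpolation=2) for q in(z["p"],p)]);cv2.imwrite("pics/c4.png",a)
```

```text
38.2667 [ 527.79623847 -363.40892723  213.40419441]
sq, start px 105.8 207.2 / 544.0 394.9
[106. 207.] 216 xyz [544.3 394.4 135. ] eqdia 37.7
((117.15406036376953, 210.0243377685547), (32.33624267578125, 27.553388595581055), 8.972625732421875) ((112.9863510131836, 208.11602783203125), (22.433517456054688, 24.419818878173828), 6.709836959838867)
```

View pics/c4.png

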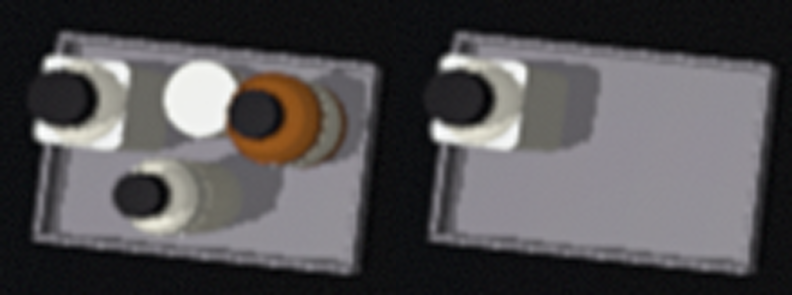

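The square bottle is back upright, with its cap within 0.6 mm of the start and the same yaw (left start, right now). Slim bottle next.

Request:
play_rows:
  series: "0 0 -0.2 0 0 0 -0.4;0 0 -0.2 0 0 0 -0.4;0 0 -0.12 0 0 0 -0.4;0 0 -0.06 0 0 0 -0.4;0 0 -0.021 0 0 0 -0.4"

```text
clock: 38.73
position: [527.4, -361.4, 121.7]
orientation: [-0.0, 1.0, 0.001, -0.001]
wrist_force: [0.4, -0.4, 0.2]
opening: 59.7
```

Request:
play_rows:
  series: "0 0 0 0 0 0 -0.4;0 0 0 0 0 0 -0.4;0 0 0 0 0 0 0;0 0 0 0 0 0 1;0 0 0 0 0 0 1"

```text
clock: 39.15
position: [528.7, -364.3, 125.0]
orientation: [0.001, 1.0, -0.001, 0.001]
wrist_force: [-0.1, 0.4, 1.4]
opening: 28.6
```

Request:
play_rows:
  series: "0 0 0 0 0 0 1;0 0 0 0 0 0 1;0 0 0 0 0 0 1;0 0 0 0 0 0 1;0 0 0 0 0 0 1"

```text
clock: 39.57
position: [528.7, -364.3, 125.0]
orientation: [0.001, 1.0, -0.001, 0.001]
wrist_force: [0.1, 1.9, 7.0]
opening: 28.6
```

Request:
play_rows:
  series: "0 0 0.05 0 0 0 1;0 0 0.1 0 0 0 1;0 0 0.15 0 0 0 1;0 0 0.2 0 0 0 1;0 0 0.2 0 0 0 1"

```text
clock: 39.98
position: [526.8, -363.4, 228.0]
orientation: [0.001, 1.0, 0.001, -0.002]
wrist_force: [0.7, -0.8, -2.1]
opening: 28.8
```

Request:
play_rows:
  series: "0 0 0.15 0 0 0 1;0 0 0.06 0 0 0 1;0 0 0 0 0 0 1;0 0.1 0 0 0 0 1;0 0.2 0 0 0 0 1"

```text
clock: 40.4
position: [526.7, -320.9, 256.6]
orientation: [0.003, 1.0, 0.0, -0.002]
wrist_force: [1.5, 1.0, -2.2]
opening: 28.6
```

Request:
play_rows:
  series: "-0.0166 0.24 0 0 0 0 1;-0.0166 0.24 0 0 0 0 1;-0.0166 0.24 0 0 0 0 1;-0.0166 0.24 0 0 0 0 1;-0.0166 0.24 0 0 0 0 1"

```text
clock: 40.82
position: [513.7, -137.0, 257.1]
orientation: [0.001, 1.0, 0.001, -0.002]
wrist_force: [0.3, 0.2, -2.0]
opening: 28.4
```

Request:
play_rows:
  series: "-0.0166 0.24 0 0 0 0 1;-0.0166 0.24 0 0 0 0 1;-0.0166 0.24 0 0 0 0 1;-0.0166 0.24 0 0 0 0 1;-0.0166 0.24 0 0 0 0 1"

```text
clock: 41.23
position: [501.2, 42.6, 257.3]
orientation: [0.001, 1.0, -0.0, -0.002]
wrist_force: [1.1, -0.7, -2.7]
opening: 28.5
```

Request:
play_rows:
  series: "-0.0166 0.24 0 0 0 0 1;-0.0166 0.24 0 0 0 0 1;-0.0166 0.24 0 0 0 0 1;-0.0166 0.24 0 0 0 0 1;-0.0166 0.24 0 0 0 0 1"

```text
clock: 41.65
position: [489.0, 222.3, 257.2]
orientation: [0.001, 1.0, -0.001, -0.002]
wrist_force: [-0.1, 0.3, -2.8]
opening: 28.1
```

Request:
play_rows:
  series: "-0.0166 0.24 0 0 0 0 1;-0.0166 0.24 0 0 0 0 1;-0.0166 0.19 0 0 0 0 1;0 0.093 0 0 0 0 1;0 0 0 0 0 0 1"

```text
clock: 42.07
position: [481.4, 338.4, 256.3]
orientation: [-0.001, 1.0, -0.001, -0.002]
wrist_force: [0.4, -0.3, -2.0]
opening: 28.5
```

Request:
play_rows:
  series: "0 0 0 0 0 0 1;0 0 -0.2 0 0 0 1;0 0 -0.2 0 0 0 1;0 0 -0.2 0 0 0 1;0 0 -0.15 0 0 0 1"

```text
clock: 42.48
position: [481.8, 332.8, 143.8]
orientation: [0.002, 1.0, -0.002, -0.002]
wrist_force: [0.1, 0.5, -3.0]
opening: 28.5
```

Request:
play_rows:
  series: "0 0 -0.08 0 0 0 1;0 0 -0.04 0 0 0 1;0 0 -0.01 0 0 0 1;0 0 0 0 0 0 1;0 0 0 0 0 0 1"

```text
clock: 42.9
position: [483.6, 335.1, 128.4]
orientation: [0.002, 1.0, 0.0, 0.0]
wrist_force: [-0.3, -0.4, -1.3]
opening: 28.3
```

Request:
play_rows:
  series: "0 0 -0.01 0 0 0 1;0 0 0 0 0 0 1;0 0 -0.01 0 0 0 1;0 0 0 0 0 0 1;0 0 0 0 0 0 1"

```text
clock: 43.32
position: [483.6, 336.0, 126.0]
orientation: [0.001, 1.0, 0.001, 0.001]
wrist_force: [-0.6, -0.7, 4.0]
opening: 28.3
```

Request:
play_rows:
  series: "0 0 0 0 0 0 0;0 0 0 0 0 0 -0.4;0 0 0 0 0 0 -0.4;0 0 0 0 0 0 -0.4;0 0 0.05 0 0 0 -0.4"

```text
clock: 43.73
position: [482.0, 334.9, 130.7]
orientation: [0.001, 1.0, -0.001, -0.002]
wrist_force: [-0.6, -0.4, -0.5]
opening: 59.9
```

Request:
play_rows:
  series: "0 0 0.2 0 0 0 -0.4;0 0 0.2 0 0 0 -0.4;0 0 0.141 0 0 0 -0.4;0 0 0 0 0 0 -0.4;0 -0.1 0 0 0 0 -0.4"

```text
clock: 44.15
position: [484.1, 323.2, 215.8]
orientation: [-0.0, 1.0, 0.002, 0.002]
wrist_force: [-0.3, 0.0, -1.1]
opening: 59.2
```

Request:
play_rows:
  series: "0.0168 -0.25 0 0 0 0 -0.4;0.0168 -0.25 0 0 0 0 -0.4;0.0168 -0.25 0 0 0 0 -0.4;0.0168 -0.25 0 0 0 0 -0.4;0.0168 -0.25 0 0 0 0 -0.4"

```text
clock: 44.57
position: [495.3, 131.5, 213.4]
orientation: [0.001, 1.0, -0.0, -0.0]
wrist_force: [0.9, 0.1, 0.1]
opening: 59.7
```

Request:
play_rows:
  series: "0.0168 -0.25 0 0 0 0 -0.4;0.0168 -0.25 0 0 0 0 -0.4;0.0168 -0.25 0 0 0 0 -0.4;0.0168 -0.25 0 0 0 0 -0.4;0.0168 -0.25 0 0 0 0 -0.4"

```text
clock: 44.98
position: [507.9, -56.2, 213.6]
orientation: [0.001, 1.0, 0.0, 0.0]
wrist_force: [-0.2, 0.9, -0.1]
opening: 59.6
```

Request:
play_rows:
  series: "0.0168 -0.25 0 0 0 0 -0.4;0.0168 -0.25 0 0 0 0 -0.4;0.0168 -0.25 0 0 0 0 -0.4;0.0168 -0.25 0 0 0 0 -0.4;0.0168 -0.25 0 0 0 0 -0.4"

```text
clock: 45.4
position: [520.5, -243.8, 213.4]
orientation: [0.001, 1.0, 0.0, -0.0]
wrist_force: [1.0, 0.1, -0.1]
opening: 59.9
```

Request:
play_rows:
  series: "0.0168 -0.25 0 0 0 0 -0.4;0.0168 -0.25 0 0 0 0 -0.4;0.0168 -0.25 0 0 0 0 -0.4;0.0168 -0.25 0 0 0 0 -0.4;0.0168 -0.25 0 0 0 0 -0.4"

```text
clock: 45.82
position: [533.1, -431.2, 213.3]
orientation: [0.001, 1.0, 0.0, -0.0]
wrist_force: [1.5, -0.3, 0.2]
opening: 59.8
```

Request:
play_rows:
  series: "0 -0.06 0 0 0 0 -0.4;0 0 0 0 0 0 -0.4;0 0 0 0 0 0 -0.4"

```text
clock: 46.07
position: [533.0, -438.3, 212.5]
orientation: [0.002, 1.0, 0.001, -0.001]
wrist_force: [0.2, 1.3, -0.3]
opening: 59.8
```

Run:
```python
from h import *
s=manip.observe();print(s["clock"],s["position"])
p,d=grab("top","5")
print("sq 544.0 394.9");captop(d,"square",(85,190,122,225));print("sl 483.3 335.6");captop(d,"slim",(110,222,150,250))
print("lid");blobs(p,d,"top",100,115,(230,140,340,260),60)
```

```text
46.0667 [ 533.02171238 -438.31619297  212.50285366]
sq 544.0 394.9
[105.9 207. ] 220 xyz [544.3 394.6 134.8] eqdia 38.1
sl 483.3 335.6
[127.7 234.2] 148 xyz [483.6 335.3 154.7] eqdia 30.5
lid
[281.3 193.9] 376 xyz [584.8  -3.3 109. ] eqdia 50.9
```

Square and slim are both within 0.5 mm of their starts. For the round bottle I'll centre the grip first (its cap sits 2.3 mm off the tool axis), then place it at the measured start.

Request:
play_rows:
  series: "0 0.0153 -0.2 0 0 0 -0.4;0 0 -0.2 0 0 0 -0.4;0 0 -0.18 0 0 0 -0.4;0 0 -0.08 0 0 0 -0.4;0 0 -0.021 0 0 0 -0.4"

```text
clock: 46.53
position: [532.2, -432.3, 108.2]
orientation: [-0.0, 1.0, 0.002, -0.003]
wrist_force: [-0.9, 0.3, -0.9]
opening: 59.7
```

Request:
play_rows:
  series: "0 0 0 0 0 0 -0.4;0 0 0 0 0 0 -0.4;0 0 0 0 0 0 0;0 0 0 0 0 0 1;0 0 0 0 0 0 1"

```text
clock: 46.95
position: [534.6, -436.8, 113.6]
orientation: [0.001, 1.0, -0.001, 0.002]
wrist_force: [0.7, -0.9, 2.3]
opening: 30.5
```

Request:
play_rows:
  series: "0 0 0 0 0 0 1;0 0 0 0 0 0 1;0 0 0 0 0 0 1;0 0 0 0 0 0 1;0 0 0 0 0 0 1"

```text
clock: 47.37
position: [534.6, -436.8, 113.6]
orientation: [0.001, 1.0, -0.001, 0.002]
wrist_force: [0.9, 0.7, 6.6]
opening: 30.6
```

Request:
play_rows:
  series: "0 0 0.05 0 0 0 1;0 0 0.1 0 0 0 1;0 0 0.15 0 0 0 1;0 0 0.2 0 0 0 1;0 0 0.2 0 0 0 1"

```text
clock: 47.78
position: [532.1, -435.3, 215.1]
orientation: [0.001, 1.0, 0.002, -0.002]
wrist_force: [1.3, -1.2, -3.1]
opening: 30.6
```

Request:
play_rows:
  series: "0 0 0.15 0 0 0 1;0 0 0.06 0 0 0 1;0 0 0 0 0 0 1;0 0.1 0 0 0 0 1;0.02 0.2 0 0 0 0 1"

```text
clock: 48.2
position: [534.4, -393.5, 243.9]
orientation: [0.004, 1.0, 0.0, -0.002]
wrist_force: [0.3, 1.2, -3.9]
opening: 30.7
```

Request:
play_rows:
  series: "0 0.24 0 0 0 0 1;0 0.24 0 0 0 0 1;0 0.24 0 0 0 0 1;0 0.24 0 0 0 0 1;0 0.24 0 0 0 0 1"

```text
clock: 48.62
position: [534.6, -209.0, 244.6]
orientation: [0.001, 1.0, 0.001, -0.003]
wrist_force: [0.5, 0.1, -4.3]
opening: 30.5
```

Request:
play_rows:
  series: "0 0.24 0 0 0 0 1;0 0.24 0 0 0 0 1;0 0.24 0 0 0 0 1;0 0.24 0 0 0 0 1;0 0.24 0 0 0 0 1"

```text
clock: 49.03
position: [534.5, -29.5, 245.0]
orientation: [0.001, 1.0, 0.0, -0.003]
wrist_force: [0.6, 0.8, -3.7]
opening: 30.4
```

Request:
play_rows:
  series: "0 0.24 0 0 0 0 1;0 0.24 0 0 0 0 1;0 0.24 0 0 0 0 1;0 0.24 0 0 0 0 1;0 0.24 0 0 0 0 1"

```text
clock: 49.45
position: [534.7, 150.1, 244.9]
orientation: [0.001, 1.0, -0.001, -0.002]
wrist_force: [0.9, 0.4, -3.7]
opening: 30.4
```

Request:
play_rows:
  series: "0 0.24 0 0 0 0 1;0 0.24 0 0 0 0 1;0 0.2 0 0 0 0 1;0 0.121 0 0 0 0 1;0 0 0 0 0 0 1"

```text
clock: 49.87
position: [534.6, 272.8, 244.1]
orientation: [-0.002, 1.0, -0.0, -0.003]
wrist_force: [0.7, -0.3, -4.6]
opening: 30.5
```

Request:
play_rows:
  series: "0 0 0 0 0 0 1;0 0 -0.2 0 0 0 1;0 0 -0.2 0 0 0 1;0 0 -0.2 0 0 0 1;0 0 -0.15 0 0 0 1"

```text
clock: 50.28
position: [534.5, 266.3, 131.4]
orientation: [0.002, 1.0, -0.002, -0.002]
wrist_force: [-0.9, 0.5, -4.4]
opening: 30.8
```

Request:
play_rows:
  series: "0 0 -0.08 0 0 0 1;0 0 -0.04 0 0 0 1;0 0 -0.01 0 0 0 1;0 0 0 0 0 0 1;0 0 0 0 0 0 1"

```text
clock: 50.7
position: [536.6, 268.1, 115.8]
orientation: [0.002, 1.0, -0.0, -0.0]
wrist_force: [-0.0, -0.4, -3.4]
opening: 30.5
```

Request:
play_rows:
  series: "0 0 -0.01 0 0 0 1;0 0 0 0 0 0 1;0 0 -0.01 0 0 0 1;0 0 0 0 0 0 1;0 0 0 0 0 0 1"

```text
clock: 51.12
position: [537.1, 269.1, 114.6]
orientation: [0.001, 1.0, 0.0, 0.001]
wrist_force: [-2.2, -1.9, 5.1]
opening: 30.8
```

Request:
play_rows:
  series: "0 0 0 0 0 0 0;0 0 0 0 0 0 -0.4;0 0 0 0 0 0 -0.4;0 0 0 0 0 0 -0.4;0 0 0.05 0 0 0 -0.4"

```text
clock: 51.53
position: [535.5, 268.6, 118.8]
orientation: [0.001, 1.0, -0.001, -0.001]
wrist_force: [-0.3, -0.4, 0.0]
opening: 59.9
```

Request:
play_rows:
  series: "0 0 0.2 0 0 0 -0.4;0 0 0.25 0 0 0 -0.4;0 0 0.2 0 0 0 -0.4;0 0 0 0 0 0 -0.4;-0.1 -0.2 0 0 0 0 -0.4"

```text
clock: 51.95
position: [525.0, 243.4, 220.1]
orientation: [-0.001, 1.0, 0.003, 0.004]
wrist_force: [0.9, -0.3, -0.5]
opening: 59.8
```

Request:
play_rows:
  series: "-0.1 -0.2 0 0 0 0 -0.4;-0.1 -0.2 0 0 0 0 -0.4;-0.1 -0.2 0 0 0 0 -0.4;-0.1 -0.2 0 0 0 0 -0.4;-0.1 -0.2 0 0 0 0 -0.4"

```text
clock: 52.37
position: [445.6, 87.9, 218.1]
orientation: [0.001, 1.0, 0.0, 0.0]
wrist_force: [0.4, -1.1, 0.1]
opening: 59.7
```

Request:
play_rows:
  series: "-0.1 -0.2 0 0 0 0 -1;-0.1 -0.2 0 0 0 0 -1;-0.1 -0.2 0 0 0 0 -1;0 0 0 0 0 0 -1;0 0 0 0 0 0 -1"

```text
clock: 52.78
position: [401.2, -2.1, 218.5]
orientation: [0.003, 1.0, 0.0, 0.001]
wrist_force: [0.3, 0.0, 0.4]
opening: 85.6
```

Run:
```python
from h import *
s=manip.observe();print(s["clock"],s["position"])
p,d=grab("top","6");grab("side","6")
print("sq 544.0 394.9");captop(d,"square",(85,190,122,225));print("sl 483.3 335.6");captop(d,"slim",(110,222,150,250));print("rd 536.2 269.2");captop(d,"round",(140,195,180,230))
print("lid");blobs(p,d,"top",100,115,(230,140,340,260),60)
z=np.load("pics/top0.npz")["p"]
df=cv2.absdiff(z,p).max(-1);print("diff elsewhere (rack,tipbox,pipette,red,green)",[int((df[a:b,c:e]>60).sum()) for a,b,c,e in((120,180,340,455),(120,172,135,202),(120,145,215,335),(140,180,80,130),(265,300,115,165))])
cv2.imwrite("pics/c6.png",np.hstack([cv2.resize(q[110:310,70:340],None,fx=1.45,fy=1.45,interpolation=2) for q in(z,p)]))
```

```text
52.7833 [401.16458667  -2.05142642 218.45179824]
sq 544.0 394.9
[105.9 207. ] 219 xyz [544.3 394.6 134.8] eqdia 38.0
sl 483.3 335.6
[127.7 234.1] 146 xyz [483.7 335.4 154.4] eqdia 30.3
rd 536.2 269.2
[160.6 211.7] 160 xyz [535.8 267.4 142.4] eqdia 32.1
lid
[281.3 193.9] 373 xyz [585.   -3.3 109.2] eqdia 50.7
diff elsewhere (rack,tipbox,pipette,red,green) [0, 0, 0, 0, 0]
```

View pics/c6.png

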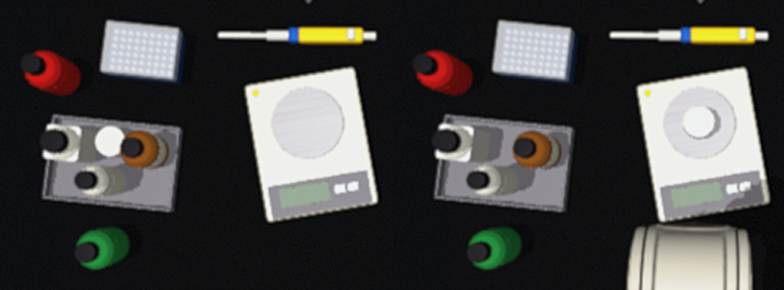

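View pics/side6.png

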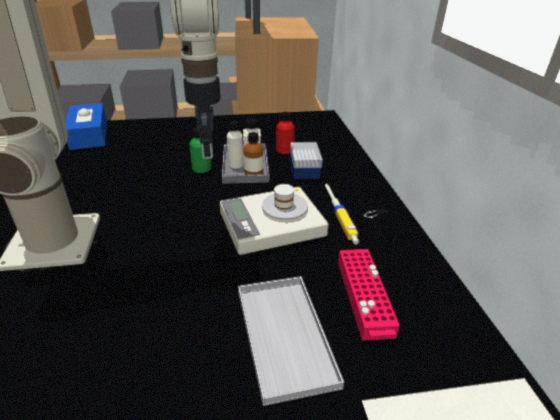

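Everything stands as asked: bottles are back in the grey tray (side view, about (235,148), (253,135) and (254,155)) and the jar is on the pan (284,197). The round bottle's cap is 1.8 mm off its start and the others about 0.5 mm, and the bystanders show no pixel change.

```bash
python3 -c "
from station import manip
print(manip.job_done())"
```

```text
the job is handed in; nothing more can be done
None
```

I moved the three bottles to the steel tray (round, slim, then square) and stood the jar on the balance pan. Then I put the bottles back in the grey tray (square, slim, then round). The job was handed in at about 53 s on the robot's clock, with the arm clear of everything.

- **Bottles:** all three are upright. By the camera, the square and slim caps are within about 0.5 mm of where they started. The round one is about 1.8 mm off, which I left because it is about the camera's calibration error.
- **Jar:** its lid centre is about 2.6 mm from the pan centre. Setting it down peaked at about 18 N at the wrist, the largest force I saw.
- **Bystanders:** the tube rack, tip box, pipette and the red and green look-alikes show no change between the first and last pictures.
- **Disagreement:** in its first grip the round bottle sat about 2.5 mm off the tool axis, although the gripper should have centred it. I corrected for that when picking it up again, and the 1.8 mm is what was left.

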